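# Tare the empty tin on the balance by its touch-free sensor

### The job

The empty tin stands off-centre on the balance's pan: push it with the fingertips until it stands wholly inside the ring engraved in the middle of the pan, without gripping or lifting it. Then tare the balance: point straight down at the left-hand one of its two round touch-free sensors (left as you stand at the robot facing the balance), stay about two centimetres above it for two to three seconds, and then draw back well clear of the balance (15 cm or more from the sensors). Never touch the balance itself, do not pass your fingertips close over the right-hand sensor, which prints, be gentle with the tin, and leave everything else where it is.

Things in the scene. Friction and masses are not known exactly. Their poses are not given: they have to be found in the camera images.
- tin: The tin on the balance's pan: open, round, aluminium, 64 mm across (66 at the rim), 45 mm high, 2 mm wall, 40 to 85 g. It slides on the pan at a push of about 1 N or less and stops when the push stops. It starts on the rear half of the pan (away from the balance's front), 30 to 58 mm from the pan's middle. Origin: centre of its underside.
- balance: White balance, fixed, 204 mm wide (y), from x = -182 to +135 mm in its frame. Its front (own -x, within 0.25 rad of facing the robot) is a panel sloping down to the robot, with a dark display, a row of grey keys and a round dark sensor at either end. Behind it is a round steel pan, 170 mm across, top at 84 mm, its highest part. Origin: on the table under the pan's middle; z up.
- pan_middle (a point): The middle of the pan, on its top face, 84.6 mm above the table. Around it a dark line engraved in the pan forms a ring 89 mm in inner diameter.
- sensor_left (a point): Face of the left-hand (tare) sensor at the balance's +y end (the robot's left): dark round window, 23 mm across in a 28 mm metal rim, sloped 14 degrees, 56 mm above the table, 129 mm before and 78 mm left of the pan's middle. It sees a fingertip up to 35 mm above it and within 15 mm of its middle to the side; the middle between the fingertips counts.
- sensor_right (a point): Face of the right-hand (print) sensor, the same window at the balance's -y end, 156 mm from the other. It must not be triggered: fingertips within 25 mm of its middle to the side and less than 50 mm above it do so.
- spare_tin: Bystander: an empty aluminium tin like the one on the pan (66 mm across, 45 mm high), standing on the table. Origin: centre of its underside.
- lidded_tin: Bystander: aluminium tin with its lid on, 69 mm across, 49 mm high, on the table. Origin: centre of its underside.
- weight: Bystander: brass 200 g weight, 38 mm across, 66 mm high with a knob, on the table. Origin: centre of its underside.
- soil_core: Bystander: brown soil core standing on end, 38 mm across, 76 mm high, on the table; it falls over easily. Origin: centre of its underside.
- cutting_ring: Bystander: flat brass ring, 76 mm across, 20 mm high, on the table. Origin: centre of its underside.
- spatula: Bystander: trimming spatula (round wooden handle, straight steel blade), 200 mm long, 20 mm high, lying on the table along its own x axis. Origin: below its middle.
- rinse_bottle: Bystander: white bottle with a blue cap, 60 mm across, 150 mm high, standing on the table. Origin: centre of its underside.
Mind the look-alikes: they are no part of the job. Leave any blue or green look-alike of the tin alone.

How it is judged:
On the way, in this order (a step that is already met when the one before it is completed fails the run):
1. the tin stands inside the ring in the middle of the pan and has been let go (horizontal distance between tin and pan_middle below 0.013 m and contact force between each of the fingers, the arm and tin below 0.1 N and linear speed of tin below 0.01 m/s and angle between tin's own z axis and vertical below 0.05 rad and z of tin in the frame of pan_middle between -0.004 and 0.004 m), for 0.2 s.
2. the fingertips point at the left-hand sensor from just above for two seconds, with the tin centred and untouched (all of step 1 and horizontal distance between the grasp point and sensor_left below 0.016 m and z of the grasp point in the frame of sensor_left between 0.005 and 0.057 m), for 1.8 s.
At the end, for the whole second after the job is handed in: The tin stands upright and still on the pan, its middle within 13 mm of the pan's middle, after the fingertips have been held just above the left-hand sensor (within 16 mm to the side, up to about 35 mm high) for 1.8 s without touching; the hand has drawn back more than 120 mm from both sensors (all of step 1 and distance between the grasp point and sensor_left above 0.12 m and distance between the grasp point and sensor_right above 0.12 m).
It fails at once if the robot touches the balance (contact force between any of the fingers, the arm and balance above 1 N).
It fails at once if the tin is lifted, tipped or pushed off the pan (z of tin in the frame of pan_middle above 0.006 m or z of tin in the frame of pan_middle below -0.006 m or angle between tin's own z axis and vertical above 0.15 rad).
It fails at once if the tin is gripped or struck hard (more than 15 N) (contact force between any of the fingers, the arm and tin above 15 N).
It fails at once if the right-hand sensor is triggered: fingertips within 25 mm to the side and less than 50 mm above it (horizontal distance between the grasp point and sensor_right below 0.025 m and z of the grasp point in the frame of sensor_right below 0.067 m).
It fails at once if a bystander is moved by more than 15 mm or tipped over (distance of any of spare_tin, lidded_tin, weight, soil_core, cutting_ring, spatula, rinse_bottle from where it was at the start of the episode above 0.015 m or angle between any of spare_tin, lidded_tin, weight, soil_core, cutting_ring, spatula, rinse_bottle's own z axis and vertical above 0.3 rad).
It also fails if it takes over 45 s, if anything falls off the work surface, if the arm or the gripper's body presses on something with over 40 N, if the wrist force passes 120 N, or if a joint passes its speed limit or range.

### The arm

A 7-joint arm with a two-finger parallel gripper is mounted at the origin on the work surface. World frame = base frame: x ahead of the robot, y to its left, z up, the work surface at z = 0. Lengths are in m, angles in rad, forces in N, time in s.
With the tool pointing down it reaches from about 0.4 to 0.85 m from the base axis. Payload 10.4 kg.
Tool frame: the origin (TCP) lies between the finger pads; the fingertips stand 25 mm ahead of it and the grasp point (between the pads) lies 6 mm ahead of it; z points along the fingers, y is the direction in which the jaws open and shut (so a half turn about z gives the same grasp; the last joint's range is limited). The gripper opens to 85 mm and grips with 20 to 120 N. Pads are 22 mm wide; open, the fingers measure 114 mm over their backs; the gripper's body (76 mm by 85 mm) begins 54 mm behind the grasp point. The pads swing forward as they close: fully open they stand 13 mm farther back than shut.
Start: joints at [1.322, 0.332, -0.065, 1.46, 0.022, 1.35, -0.088], TCP at [0.14, -0.609, 0.256] pointing down, gripper open.
Joint ranges: [-2.6, 2.6], [-0.5, 2.12], [-1.47, 1.34], [0.16, 2.42], [-1.27, 4.41], [0.06, 2.06], [-2.6, 2.6]. Speed limits (rad/s): [2.22, 2.22, 2.79, 2.79, 3.14, 3.14, 3.14].

### API

Orientations are given as a unit quaternion [x, y, z, w].
In Python, from bench import bot gives the robot as it stands.
- The arm moves only by the tool move_arm, never from a script. Its argument "steps" is a list of rows, each an object with "dp": the shift along the tool's x, y, z in mm, a list of three; "yaw": the turn about the tool's z in degrees. A call has 1 to 5 rows; each row is the pose to reach, as a shift and turn from the pose commanded when the call began, along the tool's axes at that moment; what a row does not reach only later rows make up. A row lasts 1/12 s, in which the tool goes at most 41.7 mm and 7.16 degrees, less where a joint would pass 70% of its speed; a pose out of reach is approached as far as the arm can. A call with a gripper value outside its range is refused whole. "fingers" is the opening, from 0 (shut) to 1 (fully open), set as the call begins (left out, the last holds). The fingers move at their own pace and stop on an object; the grip force is fixed at half the most. Time passes only in rows, so rows that repeat a pose let the fingers close. It gives the time, the measured TCP pose, the force and the opening at its end, in the units of the state.
- bot.observe(): the state, without advancing time (a new reading comes with each control period).
- bot.get_image(name): name is "side" or "top"; returns the picture (400x640x3 uint8, red, green, blue); there is no depth.
- bot.camera_info(name): a dict with "mtx" (3x3 intrinsics, pixels), "R" (3x3) and "t" (3): a world point X has camera coordinates R X + t. Camera axes: x right, y down, z forward; pixel columns grow to the right and rows downward; lengths in m; the calibration is good to about 2 mm. A picture is of the moment at which its call begins. camera_info takes no time and is no camera call.
- bot.close_job(): hands the job in, once; it reports no verdict.
Trained networks look in the newest picture that a camera, given by its name, has taken for a name from the list of things; names that differ only in an ending like _2 or _b are one class to them, and where a whole thing is asked for, a point or a joint stands for the part that bears it (a point fixed in the world has none). Each returns a list of dicts, best first, with "confidence" (0 to 1); they miss things now and then, are a little off and sometimes report something else, mostly with a low value. They report only what shows in the picture. A call takes as long as a camera call. They do not tell look-alikes from the thing itself.
- bot.look_for(camera, name): "bbox" ([left, top, right, bottom] in pixels, round what is visible of it).
- bot.masks_of(camera, name): "mask" (400x640 bool, what is visible of it) and "bbox" ([left, top, right, bottom] in pixels, round what is visible of it).
- bot.place_of(camera, name): "location" ([column, row] in pixels: a listed point, or the origin of a listed thing).
The state is a dict: "time_s": time; "q": joint angles; "qvel": joint speeds; "joint_efforts": joint torques, N m; "position": TCP position; "tool_rot": TCP orientation; "contact_force": force on the tool from outside, world axes, zero at the start; "ft_torque": the same for the moment, N m; "finger_gap": finger opening in m.
Only numpy, scipy, OpenCV 4.12 (cv2) and the standard library are available. Lean on these libraries where they do the work, as an engineer would, in place of code of your own. Each camera call takes 0.05 s, during which the arm holds its last target. There are 200 camera calls.

## Working session

There is one attempt and no reset: what is moved stays moved. The work goes in short steps, Python scripts to look and compute and a tool call to move; the robot and the scene stay as the last step left them, time stands still between calls to the robot, and variables do not carry over. Pictures are saved under pics/ and viewed, about 8 in all and at most 12, crops included, and the job is handed in when it is done.

Besides the shell and the picture viewer there is one more tool, called after "Call:" by a JSON object that holds its "name" and its "arguments", one argument or row to a line. move_arm: Moves the arm, as the interface text tells. Its arguments: {"type":"object","properties":{"steps":{"type":"array"},"fingers":{"type":"number"}},"required":["steps"]}

```bash
mkdir -p pics; cat > h.py <<'E'
import numpy as np, cv2
from bench import bot
def ray(cam,px,z):
    c=bot.camera_info(cam);M=np.array(c["mtx"]);R=np.array(c["R"]);t=np.array(c["t"])
    d=R.T@np.linalg.inv(M)@np.array([px[0],px[1],1.]);o=-R.T@t
    return o+d*(z-o[2])/d[2]
def proj(cam,X):
    c=bot.camera_info(cam);p=np.array(c["mtx"])@(np.array(c["R"])@np.array(X)+np.array(c["t"]));return p[:2]/p[2]
def save(cam,fn,crop=None,s=1):
    im=bot.get_image(cam)[:,:,::-1]
    if crop: im=im[crop[1]:crop[3],crop[0]:crop[2]]
    cv2.imwrite("pics/"+fn,cv2.resize(np.ascontiguousarray(im),None,fx=s,fy=s,interpolation=cv2.INTER_CUBIC))
E
python3 - <<'E'
from h import *
np.set_printoptions(precision=4,suppress=True)
save("top","top0.png");save("side","side0.png")
Z={"tin":.0846,"pan_middle":.0846,"sensor_left":.056,"sensor_right":.056,"rinse_bottle":0,"spare_tin":0,"soil_core":0,"weight":0,"lidded_tin":0}
for n,z in Z.items():
    for c in("top","side"):
        for r in bot.place_of(c,n)[:3]: print(n,c,np.round(r["location"]),round(r["confidence"],2),ray(c,r["location"],z)[:2])
print(bot.observe())
for c in("top","side"):
    i=bot.camera_info(c);print(c,-np.array(i["R"]).T@i["t"],proj(c,[.14,-.609,.25]))
E
```

```text
tin top [310. 181.] 0.89 [0.6229 0.0667]
tin top [385. 181.] 0.71 [ 0.6169 -0.1755]
tin top [398. 205.] 0.58 [ 0.5398 -0.217 ]
tin side [369. 190.] 0.76 [ 0.4666 -0.1193]
tin side [286. 195.] 0.73 [0.6214 0.0695]
tin side [235. 251.] 0.61 [0.5402 0.3218]
pan_middle top [316. 194.] 0.8 [0.5807 0.0502]
pan_middle side [299. 195.] 0.57 [0.5943 0.0436]
sensor_left top [303. 236.] 0.93 [0.442  0.0953]
sensor_left side [321. 238.] 0.76 [0.4426 0.1107]
sensor_right top [345. 226.] 0.86 [ 0.4736 -0.0431]
sensor_right side [346. 206.] 0.66 [ 0.4836 -0.0408]
rinse_bottle top [192. 201.] 0.84 [0.5705 0.485 ]
rinse_bottle side [175. 305.] 0.64 [0.573  0.4956]
rinse_bottle side [298. 199.] 0.25 [ 0.6648 -0.0186]
rinse_bottle side [276. 264.] 0.22 [0.4989 0.2261]
spare_tin top [256. 187.] 0.59 [0.6164 0.261 ]
spare_tin side [235. 254.] 0.57 [0.6121 0.2779]
soil_core top [366. 203.] 0.41 [ 0.5518 -0.1208]
soil_core top [314. 195.] 0.38 [0.5838 0.0593]
soil_core side [349. 203.] 0.54 [ 0.5345 -0.1151]
soil_core side [175. 300.] 0.46 [0.5862 0.4868]
weight top [364. 163.] 0.54 [ 0.6896 -0.1153]
weight side [235. 253.] 0.68 [0.6134 0.2758]
weight side [314. 183.] 0.61 [ 0.6938 -0.1168]
lidded_tin top [265. 220.] 0.55 [0.5002 0.2309]
{'time_s': 1.0, 'q': array([ 1.3224,  0.3322, -0.0647,  1.4601,  0.0216,  1.3499, -0.0885]), 'qvel': array([-0.0005,  0.0004,  0.0012, -0.0001, -0.0003, -0.0016,  0.0008]), 'joint_efforts': array([ -0.001 , -62.5234,   0.0481, -39.1823,   0.0163,   0.0017,
         0.    ]), 'position': array([ 0.14  , -0.6092,  0.2563]), 'tool_rot': array([0.9936, 0.1127, 0.    , 0.0001]), 'contact_force': array([-0.3637,  0.0254, -0.2481]), 'ft_torque': array([ 0.0447, -0.0387,  0.0528]), 'finger_gap': 0.08564882773562348}
top [0.4819 0.0012 1.3779] [555.8083 343.8229]
side [-0.2434  0.8258  0.9293] [562.8874 118.8142]
```

```bash
python3 - <<'E'
import cv2
a=cv2.imread("pics/top0.png")[130:270,150:450];b=cv2.imread("pics/side0.png")[130:330,140:440]
cv2.imwrite("pics/c0.png",cv2.resize(a,None,fx=2.6,fy=2.6,interpolation=2));cv2.imwrite("pics/c1.png",cv2.resize(b,None,fx=2.6,fy=2.6,interpolation=2))
E
```

```text
(no output)
```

View pics/c0.png

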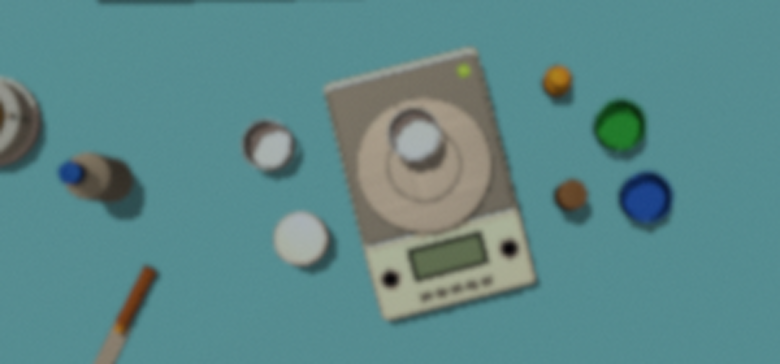

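View pics/c1.png

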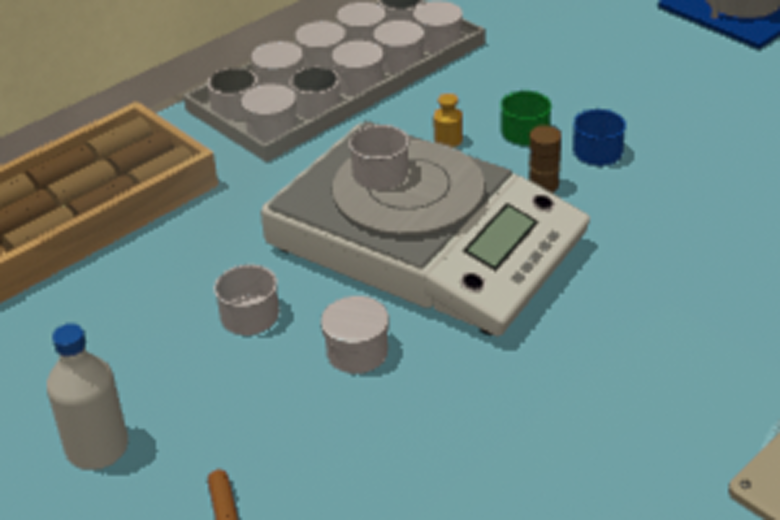

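The tin to push is the one on the pan, at top px (310,181) and side px (286,195). The spare tin at (256,187) stands on the table, and the green (388,178) and blue (398,205) cups are decoys. Next I refine the balance pose and the tin position from blobs.

```bash
cat >> h.py <<'E'
from scipy.optimize import least_squares
def dark(im,x,y,r=7,thr=60):
    g=cv2.cvtColor(im,cv2.COLOR_BGR2GRAY).astype(float)[y-r:y+r+1,x-r:x+r+1]
    w=np.clip(110-g,0,None);yy,xx=np.mgrid[y-r:y+r+1,x-r:x+r+1];d=np.hypot(xx-x,yy-y)<=r;w=w*d
    return np.array([(w*xx).sum(),(w*yy).sum()])/w.sum()
E
python3 - <<'E'
from h import *
np.set_printoptions(precision=4,suppress=True)
T=cv2.imread("pics/top0.png");S=cv2.imread("pics/side0.png")
obs=[("top",dark(T,300,237),(-.129,.078,.056)),("top",dark(T,346,225),(-.129,-.078,.056)),
("side",dark(S,140+182-0,130+108),(-.129,.078,.056)),("side",dark(S,140+209,130+78),(-.129,-.078,.056))]
for o in obs: print(o[0],o[1],ray(o[0],o[1],.056)[:2])
def X(p,l): c,s=np.cos(p[2]),np.sin(p[2]); return [p[0]+c*l[0]-s*l[1],p[1]+s*l[0]+c*l[1],l[2]]
f=lambda p,cs:np.concatenate([proj(o[0],X(p,o[2]))-o[1] for o in obs if o[0] in cs])
for cs in(("top",),("side",),("top","side")):
    r=least_squares(f,[.585,.05,.22],args=(cs,));print(cs,r.x,r.fun,"L",X(r.x,(-.129,.078,.056)),"R",X(r.x,(-.129,-.078,.056)))
for c in("top","side"):
    print("pan proj",c,proj(c,[r.x[0],r.x[1],.0846]))
    for n in("tin",):
        for m in bot.masks_of(c,n):
            b=np.array(m["bbox"]);k=m["mask"];ys,xs=np.nonzero(k)
            print(n,c,b,round(m["confidence"],2),k.sum(),"bbox mid@midheight",ray(c,[(b[0]+b[2])/2,(b[1]+b[3])/2],.107)[:2],"centroid",ray(c,[xs.mean(),ys.mean()],.107)[:2])
for c,I in(("top",T),("side",S)):
  J=I.copy()
  for X0,rad in(([r.x[0],r.x[1],.0846],.0445),([r.x[0],r.x[1],.0846],.085),([.6225,.068,.1296],.033),([.6225,.068,.0846],.032)):
    pts=[proj(c,[X0[0]+rad*np.cos(a),X0[1]+rad*np.sin(a),X0[2]]) for a in np.linspace(0,6.28,40)]
    q=(np.array(pts)*1.0); 
    if rad==.0445: J=cv2.resize(I[130:270,230:390],None,fx=4,fy=4,interpolation=2)
    for p in q: cv2.circle(J,tuple(int(v) for v in ((p-[230,130])*4+1.5)),1,(0,0,255),-1)
  cv2.imwrite(f"pics/f_{c}.png",J)
a=np.vstack([cv2.imread("pics/f_top.png")[:,:],]);b=cv2.imread("pics/f_side.png")
cv2.imwrite("pics/f.png",cv2.resize(np.hstack([a[:360,100:500],b[:360,100:500]]),(800,360)))
E
```

```text
top [299.7379 236.9511] [0.4407 0.1072]
top [345.4285 225.1478] [ 0.4767 -0.0449]
side [321.4723 237.7962] [0.4408 0.11  ]
side [348.8778 206.4252] [ 0.4785 -0.0456]
('top',) [0.5842 0.0608 0.2324] [ 0.0418 -0.0106 -0.0417  0.0109] L [np.float64(0.4407347014614287), np.float64(0.10701354588575182), 0.056] R [np.float64(0.4766630002548533), np.float64(-0.044792769351165794), 0.056]
('side',) [0.5851 0.062  0.2307] [ 0.1631 -0.4161 -0.1758  0.4997] L [np.float64(0.44163174150092466), np.float64(0.10845458876702926), 0.056] R [np.float64(0.47730705444937327), np.float64(-0.04341137860561897), 0.056]
('top', 'side') [0.5848 0.0614 0.2312] [-0.1889 -0.1931 -0.2601 -0.1172  0.4132 -0.4899  0.0282  0.4284] L [np.float64(0.44135181592607453), np.float64(0.10776853180178218), 0.056] R [np.float64(0.4771006060551065), np.float64(-0.04408015605659356), 0.056]
pan proj top [312.3265 192.6097]
tin top [300.8 172.9 322.3 193.1] 0.61 373 bbox mid@midheight [0.614  0.0623] centroid [0.617  0.0684]
tin top [387.5 195.7 413.9 216.9] 0.59 334 bbox mid@midheight [ 0.5333 -0.2203] centroid [ 0.5345 -0.2129]
tin top [377.7 170.1 400.1 188.7] 0.55 326 bbox mid@midheight [ 0.6201 -0.1854] centroid [ 0.6232 -0.1836]
pan proj side [297.0766 199.3919]
tin side [273.7 179.9 297.7 202.4] 0.86 476 bbox mid@midheight [0.615  0.0769] centroid [0.6192 0.0738]
tin side [334.2 163.2 350.6 185.6] 0.75 280 bbox mid@midheight [ 0.5544 -0.1002] centroid [ 0.56   -0.0989]
```

View pics/f.png

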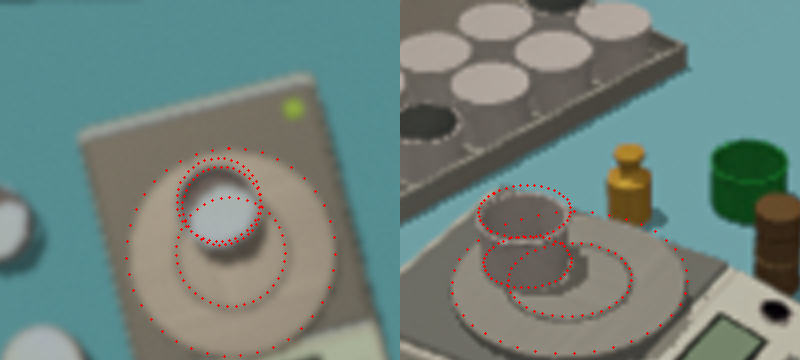

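The top view shows the overlaid pan and ring matching the engraved ones at px (312,193). The tin sits about 6 mm nearer than I drew it, at roughly (0.616, 0.071), which is 33 mm behind the pan middle and on the balance's axis. The tool's yaw (0.226) already matches the balance (0.231). I'll go behind the tin with the fingers half open so they form a two-point cradle.

Call:
{"name": "move_arm", "arguments": {
  "steps": [
    {"dp": [31, -25, 0], "yaw": 0},
    {"dp": [62, -50, 0], "yaw": 0},
    {"dp": [93, -75, 0], "yaw": 0},
    {"dp": [124, -101, 0], "yaw": 0},
    {"dp": [155, -126, 0], "yaw": 0}
  ],
  "fingers": 0.47
}}

```text
time_s: 1.52
position: [0.2636, -0.45, 0.2565]
tool_rot: [0.994, 0.113, 0.0, 0.0]
contact_force: [0.9, -0.1, -0.7]
finger_gap: 0.0402
```

Call:
{"name": "move_arm", "arguments": {
  "steps": [
    {"dp": [31, -25, 0], "yaw": 0},
    {"dp": [62, -50, 0], "yaw": 0},
    {"dp": [93, -75, 0], "yaw": 0},
    {"dp": [124, -101, 0], "yaw": 0},
    {"dp": [155, -126, 0], "yaw": 0}
  ]
}}

```text
time_s: 1.93
position: [0.3865, -0.2923, 0.2567]
tool_rot: [0.994, 0.113, 0.0, 0.0]
contact_force: [0.2, -0.1, 0.2]
finger_gap: 0.0402
```

Call:
{"name": "move_arm", "arguments": {
  "steps": [
    {"dp": [31, -25, 0], "yaw": 0},
    {"dp": [62, -50, 0], "yaw": 0},
    {"dp": [93, -75, 0], "yaw": 0},
    {"dp": [124, -101, 0], "yaw": 0},
    {"dp": [155, -126, 0], "yaw": 0}
  ]
}}

```text
time_s: 2.35
position: [0.5094, -0.1349, 0.2567]
tool_rot: [0.994, 0.113, 0.0, 0.0]
contact_force: [0.7, -0.2, 0.1]
finger_gap: 0.0397
```

Call:
{"name": "move_arm", "arguments": {
  "steps": [
    {"dp": [31, -25, 0], "yaw": 0},
    {"dp": [62, -50, 0], "yaw": 0},
    {"dp": [93, -75, 0], "yaw": 0},
    {"dp": [124, -101, 0], "yaw": 0},
    {"dp": [155, -126, 0], "yaw": 0}
  ]
}}

```text
time_s: 2.77
position: [0.6323, 0.0224, 0.2564]
tool_rot: [0.994, 0.112, 0.0, 0.0]
contact_force: [0.2, 0.3, 0.4]
finger_gap: 0.0402
```

Call:
{"name": "move_arm", "arguments": {
  "steps": [
    {"dp": [31, -25, 0], "yaw": 0},
    {"dp": [64, -49, 0], "yaw": 0},
    {"dp": [64, -49, 30], "yaw": 0},
    {"dp": [64, -49, 60], "yaw": 0},
    {"dp": [64, -49, 75], "yaw": 0}
  ]
}}

```text
time_s: 3.18
position: [0.6818, 0.0837, 0.1772]
tool_rot: [0.994, 0.113, -0.002, -0.0]
contact_force: [-0.7, -1.0, -0.7]
finger_gap: 0.0402
```

```bash
python3 - <<'E'
from h import *
o=bot.observe();p=o["position"];print(p,o["finger_gap"])
save("side","s1.png",(220,110,400,250),4)
J=cv2.imread("pics/s1.png")
th=.226;ux=np.array([np.cos(th),np.sin(th),0]);uy=np.array([np.sin(th),-np.cos(th),0])
for h in(.019,.025,.031,.038):
  for a in(-.0111,.011):
    for b in(-.02,.02):
      q=proj("side",p+ux*a+uy*b-[0,0,h]);cv2.circle(J,tuple(int(v) for v in (q-[220,110])*4+1.5),2,{.019:(0,255,255),.025:(0,0,255),.031:(255,0,255),.038:(255,0,0)}[h],-1)
cv2.imwrite("pics/s1.png",J)
E
```

```text
[0.68184174 0.08365792 0.17720688] 0.040150785435390544
```

View pics/s1.png

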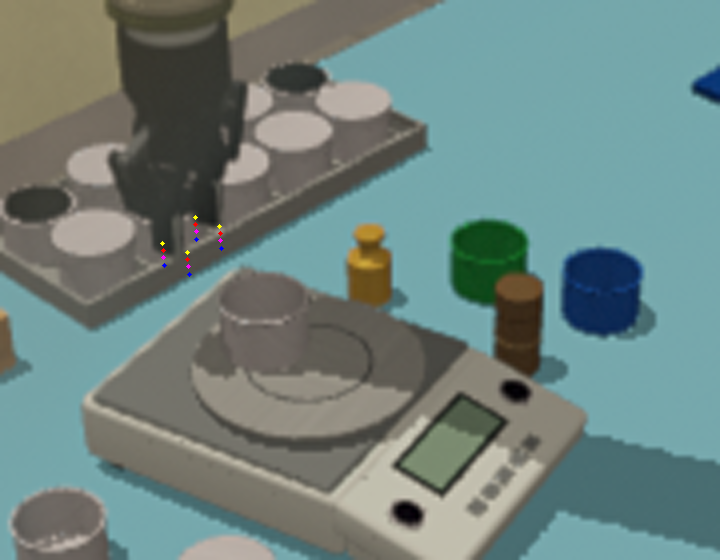

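The fingertips are straight behind the tin at side px about (268,170). They end roughly 18 mm below the TCP at this opening, so I descend 57 mm and push slowly.

Call:
{"name": "move_arm", "arguments": {
  "steps": [
    {"dp": [0, 0, 25], "yaw": 0},
    {"dp": [0, 0, 50], "yaw": 0},
    {"dp": [0, 0, 57], "yaw": 0},
    {"dp": [-6, 0, 57], "yaw": 0},
    {"dp": [-12, 0, 57], "yaw": 0}
  ]
}}

```text
time_s: 3.65
position: [0.6711, 0.0803, 0.1254]
tool_rot: [0.994, 0.113, 0.0, -0.0]
contact_force: [0.9, -0.5, 0.4]
finger_gap: 0.0404
```

Call:
{"name": "move_arm", "arguments": {
  "steps": [
    {"dp": [-3, 0, 0], "yaw": 0},
    {"dp": [-6, 0, 0], "yaw": 0},
    {"dp": [-9, 0, 0], "yaw": 0},
    {"dp": [-12, 0, 0], "yaw": 0},
    {"dp": [-15, 0, 0], "yaw": 0}
  ]
}}

```text
time_s: 4.07
position: [0.6564, 0.0768, 0.1249]
tool_rot: [0.994, 0.113, 0.0, 0.0]
contact_force: [-0.1, 0.5, 0.4]
finger_gap: 0.0401
```

Call:
{"name": "move_arm", "arguments": {
  "steps": [
    {"dp": [-3, 0, 0], "yaw": 0},
    {"dp": [-6, 0, 0], "yaw": 0},
    {"dp": [-9, 0, 0], "yaw": 0},
    {"dp": [-12, 0, 0], "yaw": 0},
    {"dp": [-15, 0, 0], "yaw": 0}
  ]
}}

```text
time_s: 4.48
position: [0.6416, 0.0735, 0.1243]
tool_rot: [0.994, 0.113, 0.0, 0.0]
contact_force: [1.0, -0.1, -0.1]
finger_gap: 0.04
```

```bash
python3 - <<'E'
from h import *
o=bot.observe();print(o["position"],o["finger_gap"],o["contact_force"])
save("side","s2.png",(240,140,360,230),6)
J=cv2.imread("pics/s2.png")
for (x,y,z,r,c) in((.5848,.0614,.0846,.0445,(0,0,255)),(.5848,.0614,.0846,.032,(0,255,0)),(.5848,.0614,.1296,.033,(0,255,0))):
  for a in np.linspace(0,6.28,50):
    q=proj("side",[x+r*np.cos(a),y+r*np.sin(a),z]);cv2.circle(J,tuple(int(v) for v in (q-[240,140])*6+2.5),1,c,-1)
cv2.imwrite("pics/s2.png",J)
E
```

```text
[0.64158267 0.07347633 0.12431092] 0.04000082890357593 [ 0.95497365 -0.10481632 -0.10573294]
```

View pics/s2.png

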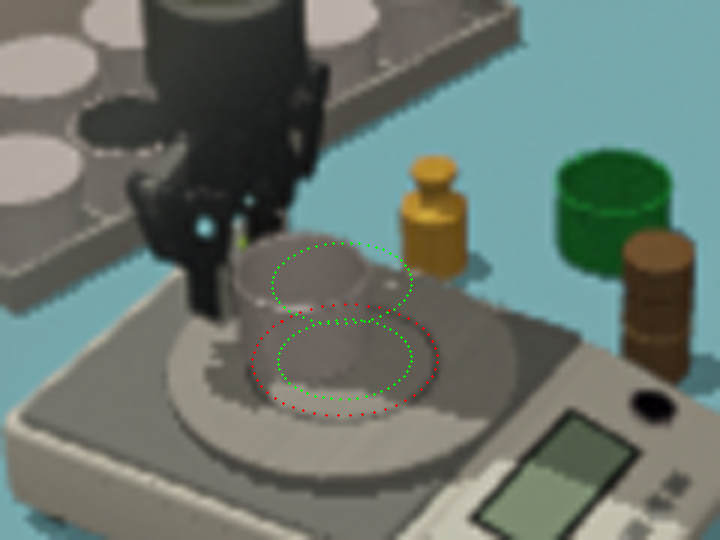

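The tin is in the cradle and still about 20 mm behind target: its rim centre is at crop (302,272) against the target (342,283). That agrees with the geometry, so I push about 20 mm more.

Call:
{"name": "move_arm", "arguments": {
  "steps": [
    {"dp": [-2.5, 0, 0], "yaw": 0},
    {"dp": [-5, 0, 0], "yaw": 0},
    {"dp": [-7.5, 0, 0], "yaw": 0},
    {"dp": [-10, 0, 0], "yaw": 0},
    {"dp": [-12.5, 0, 0], "yaw": 0}
  ]
}}

```text
time_s: 4.95
position: [0.6294, 0.0707, 0.1243]
tool_rot: [0.994, 0.113, 0.0, 0.0]
contact_force: [-0.0, 0.9, -0.4]
finger_gap: 0.0401
```

Call:
{"name": "move_arm", "arguments": {
  "steps": [
    {"dp": [-2, 0, 0], "yaw": 0},
    {"dp": [-4, 0, 0], "yaw": 0},
    {"dp": [-6, 0, 0], "yaw": 0},
    {"dp": [-7, 0, 0], "yaw": 0},
    {"dp": [-7, 0, 0], "yaw": 0}
  ]
}}

```text
time_s: 5.37
position: [0.6226, 0.0691, 0.1243]
tool_rot: [0.994, 0.113, -0.0, 0.0]
contact_force: [0.4, -0.0, 0.9]
finger_gap: 0.0401
```

Call:
{"name": "move_arm", "arguments": {
  "steps": [
    {"dp": [5, 0, 0], "yaw": 0},
    {"dp": [15, 0, 0], "yaw": 0},
    {"dp": [30, 0, 0], "yaw": 0},
    {"dp": [45, 0, 0], "yaw": 0},
    {"dp": [45, 0, 0], "yaw": 0}
  ]
}}

```text
time_s: 5.78
position: [0.6687, 0.0799, 0.124]
tool_rot: [0.994, 0.113, 0.0, -0.0]
contact_force: [0.8, -0.6, -0.8]
finger_gap: 0.0401
```

```bash
python3 - <<'E'
from h import *
o=bot.observe();print(o["position"],o["finger_gap"],o["contact_force"])
for m in bot.masks_of("side","tin")[:3]:
    ys,xs=np.nonzero(m["mask"]);print(m["bbox"],m["confidence"],ray("side",[xs.mean(),ys.mean()],.107)[:2])
save("side","s3.png",(240,140,360,230),6)
J=cv2.imread("pics/s3.png")
for (x,y,z,r,c) in((.5848,.0614,.0846,.0445,(0,0,255)),(.5848,.0614,.0846,.032,(0,255,0)),(.5848,.0614,.1296,.033,(0,255,0))):
  for a in np.linspace(0,6.28,50):
    q=proj("side",[x+r*np.cos(a),y+r*np.sin(a),z]);cv2.circle(J,tuple(int(v) for v in (q-[240,140])*6+2.5),1,c,-1)
cv2.imwrite("pics/s3.png",J)
E
```

```text
[0.66866018 0.07987902 0.1240039 ] 0.04007355667343096 [ 0.81068364 -0.64415745 -0.79785364]
[281.5, 181.0, 303.3, 202.4] 0.92 [0.60752441 0.0677946 ]
[357.3, 172.9, 378.1, 195.2] 0.91 [ 0.46969583 -0.12563314]
[333.6, 167.9, 349.8, 184.1] 0.71 [ 0.55842433 -0.09834447]
```

View pics/s3.png

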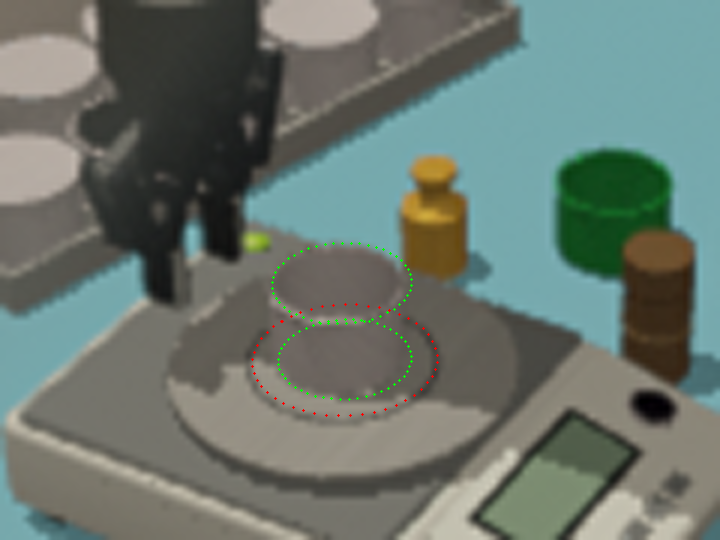

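The tin's rim and base coincide with the green target outlines around crop (342,283), to within about 2 mm, and it is released. The mask I printed came from the earlier picture. Next: lift, close the fingers and go above the left sensor.

Call:
{"name": "move_arm", "arguments": {
  "steps": [
    {"dp": [5, 0, -30], "yaw": 0},
    {"dp": [5, 0, -65], "yaw": 0},
    {"dp": [0, 0, -100], "yaw": 0},
    {"dp": [-20, -7, -120], "yaw": 0},
    {"dp": [-57, -21, -120], "yaw": 0}
  ],
  "fingers": 0
}}

```text
time_s: 6.3
position: [0.609, 0.0865, 0.2488]
tool_rot: [0.994, 0.111, 0.004, -0.0]
contact_force: [0.8, -0.3, 0.7]
finger_gap: -0.0001
```

Call:
{"name": "move_arm", "arguments": {
  "steps": [
    {"dp": [-37, -13, 0], "yaw": 0},
    {"dp": [-74, -26, 0], "yaw": 0},
    {"dp": [-111, -40, 0], "yaw": 0},
    {"dp": [-145, -52, 0], "yaw": 0},
    {"dp": [-158, -57, 0], "yaw": 0}
  ]
}}

```text
time_s: 6.72
position: [0.4355, 0.1077, 0.2438]
tool_rot: [0.994, 0.113, -0.001, 0.001]
contact_force: [0.0, 0.1, 0.9]
finger_gap: 0.0002
```

Call:
{"name": "move_arm", "arguments": {
  "steps": [
    {"dp": [0, 0, 30], "yaw": 0},
    {"dp": [0, 0, 60], "yaw": 0},
    {"dp": [0, 0, 90], "yaw": 0},
    {"dp": [0, 0, 100], "yaw": 0},
    {"dp": [0, 0, 100], "yaw": 0}
  ]
}}

```text
time_s: 7.13
position: [0.4379, 0.1066, 0.1424]
tool_rot: [0.994, 0.113, -0.002, 0.0]
contact_force: [-0.3, -0.4, 0.6]
finger_gap: 0.0007
```

```bash
python3 - <<'E'
from h import *
o=bot.observe();p=o["position"];print(p,o["finger_gap"],o["contact_force"])
th=.226;d=np.array([.4414,.1078])-p[:2];print("dx,dy tool",d@[np.cos(th),np.sin(th)],d@[np.sin(th),-np.cos(th)],"dz",p[2]-.103)
save("side","s4.png",(240,140,380,260),5)
J=cv2.imread("pics/s4.png")
for (x,y,z,r,c) in((.5848,.0614,.0846,.032,(0,255,0)),(.5848,.0614,.1296,.033,(0,255,0)),(p[0],p[1],p[2]-.025,.002,(0,0,255)),(.4414,.1078,.056,.014,(0,0,255))):
  for a in np.linspace(0,6.28,50):
    q=proj("side",[x+r*np.cos(a),y+r*np.sin(a),z]);cv2.circle(J,tuple(int(v) for v in (q-[240,140])*5+2),1,c,-1)
cv2.imwrite("pics/s4.png",J)
E
```

```text
[0.43789552 0.10662426 0.14236671] 0.000680130732886171 [-0.33306792 -0.35608073  0.61072398]
dx,dy tool 0.003678827342035926 -0.0003605560567534013 dz 0.03936670601896615
```

View pics/s4.png

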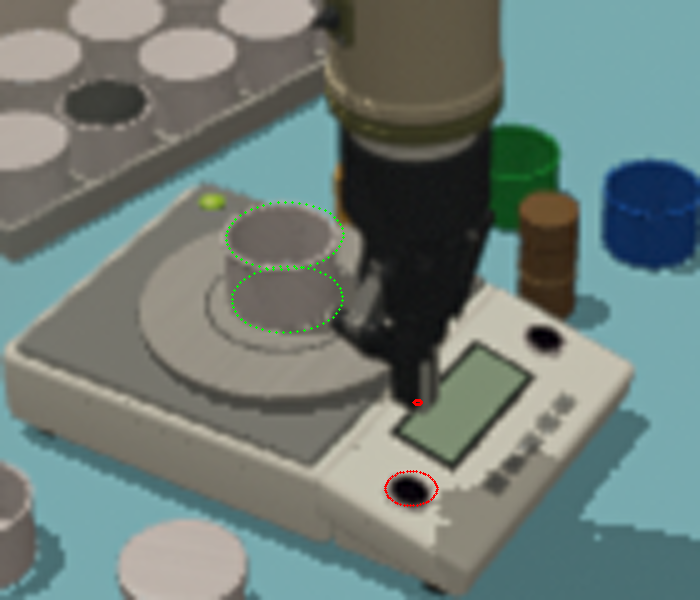

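The closed fingertips (crop (418,402)) are right above the left sensor (411,489), and the tin sits centred within the ring. I descend to about 20 mm above the sensor and hold for about 2.4 s.

Call:
{"name": "move_arm", "arguments": {
  "steps": [
    {"dp": [3, 0, 15], "yaw": 0},
    {"dp": [3, 0, 29], "yaw": 0},
    {"dp": [3, 0, 38], "yaw": 0},
    {"dp": [3, 0, 38], "yaw": 0},
    {"dp": [3, 0, 38], "yaw": 0}
  ]
}}

```text
time_s: 7.6
position: [0.443, 0.108, 0.1072]
tool_rot: [0.994, 0.113, 0.0, -0.0]
contact_force: [-0.1, 0.0, -0.5]
finger_gap: 0.0001
```

Call:
{"name": "move_arm", "arguments": {
  "steps": [
    {"dp": [0, 0, 0], "yaw": 0},
    {"dp": [0, 0, 0], "yaw": 0},
    {"dp": [0, 0, 0], "yaw": 0},
    {"dp": [0, 0, 0], "yaw": 0},
    {"dp": [0, 0, 0], "yaw": 0}
  ]
}}

```text
time_s: 8.02
position: [0.4427, 0.1078, 0.1065]
tool_rot: [0.994, 0.113, 0.0, 0.0]
contact_force: [-0.1, -0.4, 0.7]
finger_gap: -0.0002
```

Call:
{"name": "move_arm", "arguments": {
  "steps": [
    {"dp": [0, 0, 0], "yaw": 0},
    {"dp": [0, 0, 0], "yaw": 0},
    {"dp": [0, 0, 0], "yaw": 0},
    {"dp": [0, 0, 0], "yaw": 0},
    {"dp": [0, 0, 0], "yaw": 0}
  ]
}}

```text
time_s: 8.43
position: [0.4426, 0.1078, 0.1063]
tool_rot: [0.994, 0.113, -0.0, 0.0]
contact_force: [-0.4, 0.2, 1.0]
finger_gap: 0.0004
```

Call:
{"name": "move_arm", "arguments": {
  "steps": [
    {"dp": [0, 0, 0], "yaw": 0},
    {"dp": [0, 0, 0], "yaw": 0},
    {"dp": [0, 0, 0], "yaw": 0},
    {"dp": [0, 0, 0], "yaw": 0},
    {"dp": [0, 0, 0], "yaw": 0}
  ]
}}

```text
time_s: 8.85
position: [0.4426, 0.1078, 0.1063]
tool_rot: [0.994, 0.113, 0.0, 0.0]
contact_force: [0.7, -0.4, 0.6]
finger_gap: 0.0001
```

Call:
{"name": "move_arm", "arguments": {
  "steps": [
    {"dp": [0, 0, 0], "yaw": 0},
    {"dp": [0, 0, 0], "yaw": 0},
    {"dp": [0, 0, 0], "yaw": 0},
    {"dp": [0, 0, 0], "yaw": 0},
    {"dp": [0, 0, 0], "yaw": 0}
  ]
}}

```text
time_s: 9.27
position: [0.4426, 0.1078, 0.1063]
tool_rot: [0.994, 0.113, 0.0, 0.0]
contact_force: [-0.1, -0.8, -0.3]
finger_gap: 0.0001
```

Call:
{"name": "move_arm", "arguments": {
  "steps": [
    {"dp": [0, 0, 0], "yaw": 0},
    {"dp": [0, 0, 0], "yaw": 0},
    {"dp": [0, 0, 0], "yaw": 0},
    {"dp": [0, 0, 0], "yaw": 0},
    {"dp": [0, 0, 0], "yaw": 0}
  ]
}}

```text
time_s: 9.68
position: [0.4426, 0.1078, 0.1063]
tool_rot: [0.994, 0.113, 0.0, 0.0]
contact_force: [-0.1, -0.7, 0.1]
finger_gap: -0.0002
```

Call:
{"name": "move_arm", "arguments": {
  "steps": [
    {"dp": [0, 0, -30], "yaw": 0},
    {"dp": [0, 0, -65], "yaw": 0},
    {"dp": [0, 0, -100], "yaw": 0},
    {"dp": [0, 0, -135], "yaw": 0},
    {"dp": [0, 0, -150], "yaw": 0}
  ]
}}

```text
time_s: 10.1
position: [0.4437, 0.1085, 0.2607]
tool_rot: [0.994, 0.113, 0.003, 0.0]
contact_force: [0.1, 0.6, 0.6]
finger_gap: -0.0002
```

Call:
{"name": "move_arm", "arguments": {
  "steps": [
    {"dp": [0, -35, -10], "yaw": 0},
    {"dp": [0, -70, -20], "yaw": 0},
    {"dp": [0, -100, -30], "yaw": 0},
    {"dp": [0, -120, -30], "yaw": 0},
    {"dp": [0, -120, -30], "yaw": 0}
  ]
}}

```text
time_s: 10.52
position: [0.4142, 0.2293, 0.2871]
tool_rot: [0.993, 0.116, 0.001, -0.001]
contact_force: [0.1, -0.7, -0.1]
finger_gap: 0.0001
```

```bash
python3 - <<'E'
from h import *
o=bot.observe();p=o["position"];g=p-[0,0,.006];print(p,o["qvel"].max(),[np.linalg.norm(g-s) for s in([.4414,.1078,.056],[.4771,-.0441,.056])])
save("side","s5.png",(220,110,400,250),4)
J=cv2.imread("pics/s5.png")
for (x,y,z,r,c) in((.5848,.0614,.0846,.032,(0,255,0)),(.5848,.0614,.1296,.033,(0,255,0))):
  for a in np.linspace(0,6.28,50):
    q=proj("side",[x+r*np.cos(a),y+r*np.sin(a),z]);cv2.circle(J,tuple(int(v) for v in (q-[220,110])*4+2),1,c,-1)
T=bot.get_image("top")[130:270,230:390,::-1];T=cv2.resize(np.ascontiguousarray(T),None,fx=4,fy=4,interpolation=2)
for (x,y,z,r,c) in((.5848,.0614,.0846,.0445,(0,0,255)),(.5848,.0614,.1296,.033,(0,255,0))):
  for a in np.linspace(0,6.28,50):
    q=proj("top",[x+r*np.cos(a),y+r*np.sin(a),z]);cv2.circle(T,tuple(int(v) for v in (q-[230,130])*4+2),1,c,-1)
cv2.imwrite("pics/s5.png",np.hstack([J[130:530,:400],T[60:460,150:550]]))
E
```

```text
[0.414155  0.2293376 0.287146 ] 0.08833137719157529 [np.float64(0.2573021524220972), np.float64(0.3597511809814722)]
```

View pics/s5.png

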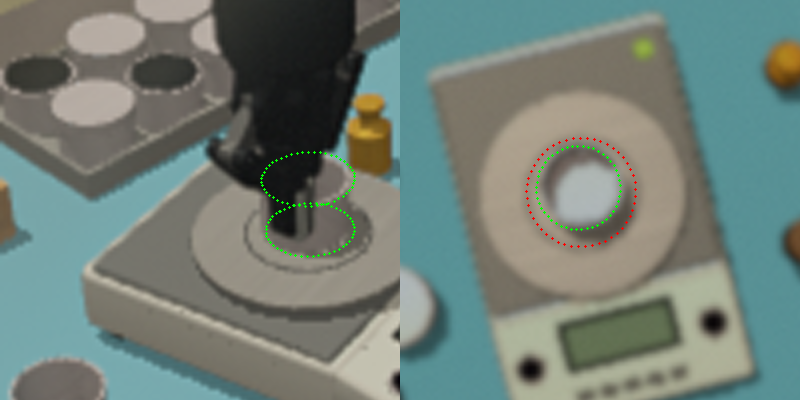

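The top view shows the tin's rim on the green target circle and inside the red ring (crop centre (581,190)). The hand is 257 mm from the left sensor and 360 mm from the right. I let it settle and hand in.

Call:
{"name": "move_arm", "arguments": {
  "steps": [
    {"dp": [0, 0, 0], "yaw": 0},
    {"dp": [0, 0, 0], "yaw": 0},
    {"dp": [0, 0, 0], "yaw": 0}
  ]
}}

```text
time_s: 10.87
position: [0.4161, 0.2237, 0.2861]
tool_rot: [0.994, 0.112, -0.0, 0.0]
contact_force: [1.1, 0.0, 0.7]
finger_gap: -0.0002
```

```bash
python3 -c "
from bench import bot
print(bot.close_job())"
```

```text
the job is handed in; nothing more can be done
None
```

The tin is centred inside the ring, the left-hand sensor has been held for the tare, and the job is handed in; no verdict was reported.

- **Pushing the tin:** I pushed it from behind with half-open fingertips, about 33 mm towards the pan's middle, and the wrist force stayed at noise level (about 1 N). I then let go.
- **Tare:** the closed fingertips stood about 25 mm above the left sensor, a little over the 20 mm asked, and within 2 mm of its middle to the side. They stayed there for about 2.1 s, then drew back.
- **Last checks:** top and side pictures show the tin within about 2 mm of the pan's middle, upright and wholly inside the ring. When checked, the hand was about 0.26 m from the left sensor and 0.36 m from the right.
- **What did not fit:** one network mask of the tin did not match the new position because it came from an older picture. The fresh image overlay matched, and I relied on that. I did not measure the bystanders again at the end. The path kept clear of them, and nothing looked disturbed in the pictures.

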